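# Open the dye strongbox by its combination dial

## Task

Open the grey dye strongbox. Turn its dial right (clockwise) to 38, then left to 61, then slowly right again: the dial grows heavier as it draws the lock back, and you stop as soon as you feel it come up firm against its end, without forcing it. Then draw the bolt handle on the lid fully back towards the hinge and raise the lid by it to at least 30 degrees, where it stays up by itself, leaving everything around the box where it is.

Things in the scene. Friction and masses are not known exactly. Their poses are not given: they have to be found in the camera images.
- chest: Grey sheet-steel strongbox, fixed to the table: 280 mm deep (its x), 300 mm wide (its y), surface of the closed lid 127 mm above the table. Origin: centre of its underside. x points from the bolt (front) side to the hinge side, z up. Place and yaw vary.
- dial (a joint): Angle of the combination dial on the lid, rad. Number = angle x 100 / (2 pi): 38 is 2.388, 61 is 3.833. Left (counter-clockwise from above) raises it, right lowers it; starts between 50 and 57. Numbers must be met within 2. Friction about 0.08 N m. Overshot 38 to the right, or lost your place: turn left to 75, then start again with right to 38.
- dial_index (a point): Yellow index line on the lid, on the hinge side of the dial, where the number is read. The black dial is 76 mm across and 8 mm thick, with 50 marks, one every 2 numbers, long ones every 10, red at 0, yellow at 50, the numbers running clockwise.
- dial_grip (a point): Point on the dial's upright axis, 37 mm above the lid's underside. The dial's finger bar, across its middle, is 40 mm long, 12 mm thick, and reaches from 22 mm below this point (the dial's face) to 4 mm above it. The point turns with the dial: x runs along the bar to the red 0 mark; at angle 0 it points to the index, along the chest's x.
- cam: Drive cam of the lock, out of sight under the lid, on the dial's axis (origin there, 7 mm above the lid's underside). With 38 and 61 set, turning right, it hooks the lock somewhere from 46 to 54, different each time; drawing it back adds 0.15 N m for some 4.8 numbers, up to a firm end at 41 to 49, where the bolt is free. Over 16 N on the cam (0.26 N m beyond the free dial's friction) breaks it.
- bolt (a joint): Travel of the bolt, m: 0 locked, 0.020 fully drawn. It slides towards the hinge (along point bolt_grip's x) and stays where it is left; friction about 2.5 N. Until the dial has drawn the lock fully back, the lock holds it within 2 mm of 0.
- bolt_grip (a point): Middle of the bolt handle: a round aluminium bar 12 mm thick, 64 mm long along the lid's y, centre 35 mm above the lid surface, on two 9 mm posts 48 mm apart. It lies 115 mm in front of the dial's axis, 245 mm from the hinge line. x points along the bolt's travel to the hinge. It moves with bolt and lid.
- lid (a joint): Opening angle of the lid, rad: 0 closed, 1.3 at most. Friction stays hold it at any angle; raising it at the bolt handle takes about 3 to 6 N. The handle swings up and towards the hinge about point lid_hinge; its bar is round and may turn between the fingers of an upright hand.
- lid_hinge (a point): Point on the lid's hinge line, middle of the box's far upper edge, 120.5 mm above the table (the lid's underside). The hinge line runs along the chest's y.
- brown_jar: Bystander: jar of brown dye, 64 mm across, 90 mm tall. Origin: centre of its underside.
- rose_jar: Bystander: jar of rose dye with a red cap, 72 mm across, 80 mm tall. Origin: centre of its underside.
- red_bottle: Bystander: red dye bottle, 72 mm across, 180 mm tall. Origin: centre of its underside.
- violet_bottle: Bystander: violet dye bottle, 72 mm across, 180 mm tall. Origin: centre of its underside.
- green_tub: Bystander: open green plastic tub, 100 x 100 x 75 mm. Origin: centre of its underside.
- brush: Bystander: flat brush lying on the table, 160 mm long, 20 mm high (origin at mid length). Origin: on its underside.

How it is judged (in metres and radians):
On the way, in this order (a step that is already met when the one before it is completed fails the run):
1. the dial is turned right to 38 (within 2.5) (value of joint dial between 2.231 and 2.545 rad), for 0.2 s.
2. the dial is turned left to 61 (within 2.5) (value of joint dial between 3.676 and 3.99 rad), for 0.2 s.
3. the dial is turned right to its firm end, so that the bolt comes free, and the bolt is drawn at least 17 mm with the lid still shut (value of joint bolt above 0.017 m and value of joint lid below 0.15 rad), for 0.1 s.
At the end, for the whole second after the job is handed in: The lid stands still, raised at least 0.52 rad (30 degrees), the bolt is still drawn at least 12 mm, and every jar, bottle, tub and tool is within 30 mm of where it stood (value of joint lid above 0.52 rad and velocity of joint lid between -0.05 and 0.05 rad/s and value of joint bolt above 0.012 m and distance of each of brown_jar, rose_jar, red_bottle, violet_bottle, green_tub, brush from where it was at the start of the episode below 0.03 m); the robot touches nothing.
It fails at once if the lock is forced: more than 16 N on the drive cam (contact force between cam and anything else above 16 N).
It fails at once if a jar, bottle, tub or tool around the box is pushed more than 30 mm or knocked over (distance of any of brown_jar, rose_jar, red_bottle, violet_bottle, green_tub, brush from where it was at the start of the episode above 0.03 m or angle between any of brown_jar, rose_jar, red_bottle, violet_bottle, green_tub's own z axis and vertical above 0.5 rad).
It also fails if it takes over 72 s, if anything falls off the work surface, if the arm or the gripper's body presses on something with over 40 N, if the wrist force passes 120 N, or if a joint passes its speed limit or range.

## Robot

A 6-joint arm with a two-finger parallel gripper is mounted at the origin on the work surface. World frame = base frame: x ahead of the robot, y to its left, z up, the work surface at z = 0. Lengths are in mm, angles in rad, forces in N, time in s.
With the tool pointing down it reaches from about 275 to 750 mm from the base axis. Payload 10.2 kg.
Tool frame: the origin (TCP) lies at the very end of the fingers, on their centre line; the grasp point (between the pads) lies 19 mm behind it; z points along the fingers, y is the line along which they close (so a half turn about z gives the same grasp; the last joint's range is limited). The gripper opens to 85 mm and grips with 20 to 120 N. Pads are 22 mm wide; open, the fingers measure 114 mm over their backs; the gripper's body (76 mm by 85 mm) begins 54 mm behind the grasp point. The pads swing forward as they close: fully open they stand 13 mm farther back than shut.
Start: joints at [-1.335, 0.313, 1.498, -0, 1.331, -0.223], TCP at [232.497, -470.719, 231.294] pointing down, gripper open.
Joint ranges: [-2.94, 2.94], [-0.97, 2.17], [0.19, 2.56], [-1.23, 4.37], [0.02, 3.11], [-2.88, 2.88]. Speed limits (rad/s): [2.39, 2.39, 3.01, 3.14, 3.14, 3.14].

## Interface

Orientations are given as a unit quaternion [w, x, y, z].
In Python, from rig import * gives the robot as it stands. The module is installed in compiled form; this text tells all that it offers.
- The arm moves only by the shell command python3 -m crank 'ROWS' [FORCE]. ROWS is JSON, a list that holds one entry, the list of rows, each a list of 7 numbers: the shift along the tool's x, y, z in units of 25 mm (1.0 is 25 mm), then the turn, a rotation vector about the tool's x, y, z in units of 8 degrees (1.0 is 8 degrees), then the finger opening in mm, from 0 to 85.4. A call has exactly 8 rows; each row shifts and turns the commanded pose from where the row before left it, along the tool's axes as they then stand; what a row does not reach is not made up. A row lasts 1/10 s, in which the tool goes at most 50 mm and 8.59 degrees, less where a joint would pass 70% of its speed; a pose out of reach is approached as far as the arm can. A call is refused whole if a number of a shift passes 1 or a number of a turn 1, either way. A call with a gripper value outside its range is refused whole. The fingers move at their own pace and stop on an object; FORCE is the grip in N (left out, the last holds). Time passes only in rows, so rows that do not move let the fingers close, or fill a call up. It gives the time, the measured TCP pose, the force, the opening and the grip force at its end, in the units of the state.
- sense(): the state, without advancing time (a new reading comes with each control period).
- capture(name): name is "side" or "top" or "wrist"; returns the picture (400x640x3 uint8, blue, green, red); there is no depth.
- camera_model(name): a dict with "fx", "fy", "cx", "cy" (pixels), "world_from_camera" (4x4, takes a point from camera to world coordinates); the wrist camera has in their place "T_tool_cam" (4x4, takes a point from camera to tool coordinates, whose origin is the TCP and whose axes are the flange's). Camera axes: x right, y up, looking along -z (the intrinsics and any distortion apply to the point x, -y, -z); pixel columns grow to the right and rows downward; lengths in mm; the calibration is good to about 2 mm. A picture is of the moment at which its call begins: read the wrist's pose just before it. camera_model takes no time and is no camera call.
- finish_job(): hands the job in; it is judged then, once.
The state is a dict: "time_s": time; "joints": joint angles; "dq": joint speeds; "tau": joint torques, N m; "eef_pos": TCP position; "ee_rot": TCP orientation; "force": force on the tool from outside, world axes, zero at the start; "wrist_torque": the same for the moment, N m; "grip_width": opening from 0.0 (shut) to 1.0 (fully open); "grip_force": force on a finger pad.
Only numpy, scipy, OpenCV 4.12 (cv2) and the standard library are available. Lean on these libraries where they do the work, as an engineer would, in place of code of your own. Each camera call takes 0.05 s, during which the arm holds its last target. There are 200 camera calls.

## Working session

There is one attempt and no reset: what is moved stays moved. The work goes in short steps, Python scripts to look and compute and a shell command to move; the robot and the scene stay as the last step left them, time stands still between calls to the robot, and variables do not carry over. Pictures are saved under pics/ and viewed, at most 10 in all, crops included, and the job is handed in when it is done.

```bash
mkdir -p pics
python3 - <<'E'
from rig import *
import cv2,numpy as np
s=sense();print(s['eef_pos'],s['ee_rot'],s['time_s'])
for n in('side','top','wrist'):
    cv2.imwrite(f'pics/{n}0.png',capture(n))
    m=camera_model(n);print(n,{k:(np.round(v,4).tolist() if k!='x' else v) for k,v in m.items()})
E
```

```text
[ 232.43378427 -470.44352812  230.716014  ] [-6.66134899e-04  9.73802206e-01  2.27395734e-01 -3.82114289e-06] 0.0
side {'fx': 383.8978, 'fy': 383.8978, 'cx': 319.0492, 'cy': 195.9086, 'world_from_camera': [[-0.91, 0.2102, -0.3575, 210.6439], [-0.4145, -0.4868, 0.7689, 758.9126], [-0.0124, 0.8479, 0.5301, 636.7664], [0.0, 0.0, 0.0, 1.0]]}
top {'fx': 391.7222, 'fy': 391.7222, 'cx': 313.985, 'cy': 206.1484, 'world_from_camera': [[0.0013, 0.9966, -0.0824, 471.112], [-0.9999, 0.0002, -0.014, 20.4425], [-0.0139, 0.0824, 0.9965, 1052.5764], [0.0, 0.0, 0.0, 1.0]]}
wrist {'fx': 305.2417, 'fy': 305.2417, 'cx': 321.8264, 'cy': 199.2766, 'T_tool_cam': [[0.0002, 0.9622, 0.2724, 68.9325], [1.0, -0.0003, 0.0002, -0.2365], [0.0003, 0.2724, -0.9622, -142.392], [0.0, 0.0, 0.0, 1.0]]}
```

View pics/top0.png

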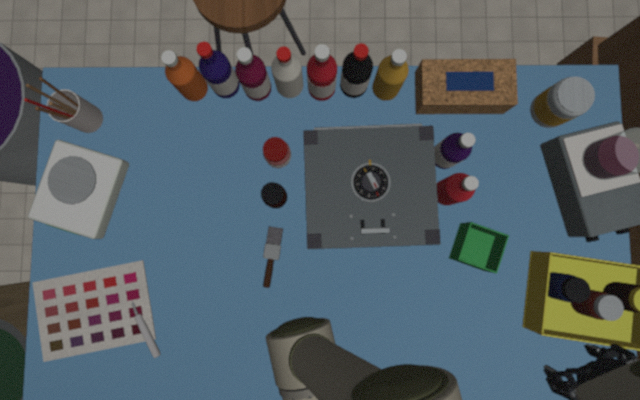

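View pics/side0.png

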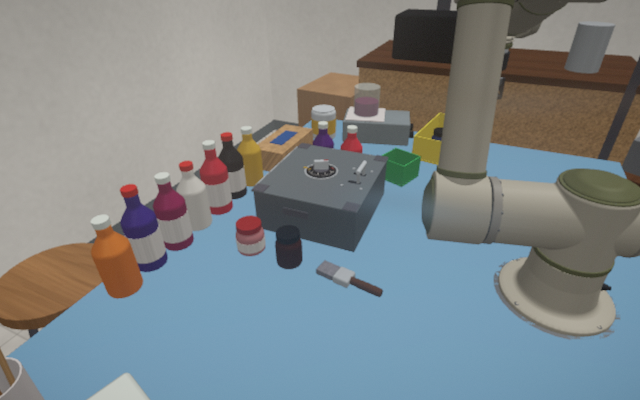

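The top view shows the dial at about (370,182), its yellow index at (370,161) and the bolt handle at (375,231). The lid corners are near (305,130), (434,127), (439,243) and (308,247). The bottles stand close on the right side. The side view confirms the layout, with the dial at (321,170) and the handle at (361,168).

```bash
cat > h.py <<'E'
from rig import *
import cv2,numpy as np
from scipy.spatial.transform import Rotation as R
def toolT(s):
    q=s['ee_rot'];T=np.eye(4);T[:3,:3]=R.from_quat([q[1],q[2],q[3],q[0]]).as_matrix();T[:3,3]=s['eef_pos'];return T
def ray(n,u,v,T=None):
    m=camera_model(n);W=np.array(m['world_from_camera']) if n!='wrist' else T@np.array(m['T_tool_cam'])
    d=np.array([(u-m['cx'])/m['fx'],-(v-m['cy'])/m['fy'],-1.]);return W[:3,3],W[:3,:3]@d
def plane(n,u,v,z,T=None):
    o,d=ray(n,u,v,T);return o+d*(z-o[2])/d[2]
def tri(rays):
    A=0;b=0
    for o,d in rays:
        d=d/np.linalg.norm(d);P=np.eye(3)-np.outer(d,d);A=A+P;b=b+P@o
    return np.linalg.solve(A,b)
def proj(n,p,T=None):
    m=camera_model(n);W=np.array(m['world_from_camera']) if n!='wrist' else T@np.array(m['T_tool_cam'])
    c=np.linalg.inv(W)@np.append(p,1);return m['cx']+m['fx']*c[0]/-c[2],m['cy']-m['fy']*c[1]/-c[2]
E
python3 - <<'E'
from h import *
for nm,u,v,z in(('dial',370,182,135),('idx',370,161,127),('bolt',375,231,162),('c1',304,129,127),('c2',433,126,127),('c3',439,243,127),('c4',307,248,127)):
    print(nm,plane('top',u,v,z).round(1))
print('dial tri',tri([ray('top',370,182),ray('side',321,170)]).round(1),'bolt',tri([ray('top',375,231),ray('side',361,168)]).round(1))
a=cv2.imread('pics/top0.png');cv2.imwrite('pics/topc.png',cv2.resize(a[110:260,290:490],None,fx=4,fy=4,interpolation=cv2.INTER_CUBIC))
s=sense();print(toolT(s).round(3))
E
```

```text
dial [604.2 -98.7 135. ]
idx [ 655.9 -100.3  127. ]
bolt [ 488.3 -105.3  162. ]
c1 [734.3  57.8 127. ]
c2 [ 740.8 -252.2  127. ]
c3 [ 461.1 -259.5  127. ]
c4 [448.9  49.7 127. ]
dial tri [603.7 -99.5 131.6] bolt [ 488.6 -105.7  158.7]
[[ 8.97000e-01  4.43000e-01 -0.00000e+00  2.32452e+02]
 [ 4.43000e-01 -8.97000e-01  1.00000e-03 -4.70536e+02]
 [ 0.00000e+00 -1.00000e-03 -1.00000e+00  2.30881e+02]
 [ 0.00000e+00  0.00000e+00  0.00000e+00  1.00000e+00]]
```

View pics/topc.png

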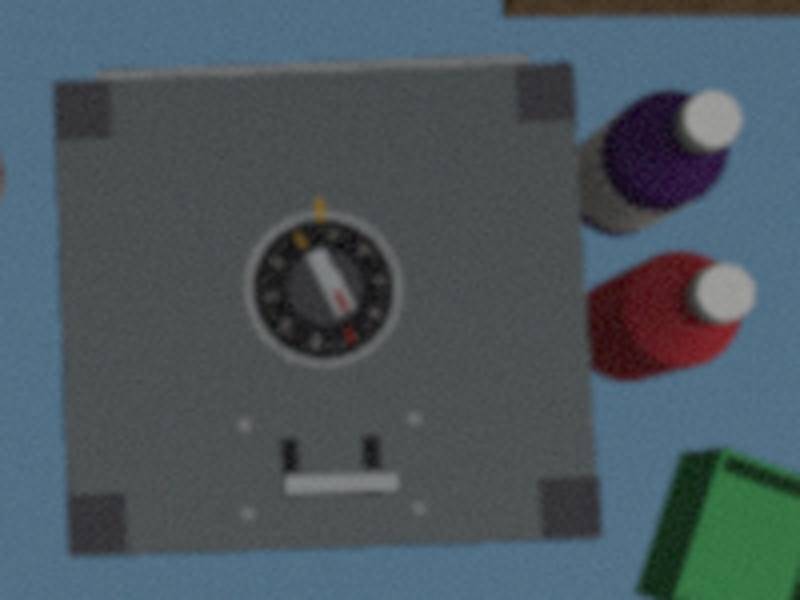

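The crop shows the yellow 50 mark left of the index and the red 0 mark at lower right, so the dial starts at about 56. The chest yaw is about 2°. Moving over the dial now.

```bash
python3 -m crank '[[[1,-0.34,-0.3,0,0,0,85],[1,-0.34,-0.3,0,0,0,85],[1,-0.34,-0.3,0,0,0,85],[1,-0.34,-0.3,0,0,0,85],[1,-0.34,-0.3,0,0,0,85],[1,-0.34,-0.3,0,0,0,85],[1,-0.34,-0.3,0,0,0,85],[1,-0.34,-0.3,0,0,0,85]]]' 40
python3 -m crank '[[[1,-0.34,0,0,0,0,85],[1,-0.34,0,0,0,0,85],[1,-0.34,0,0,0,0,85],[1,-0.34,0,0,0,0,85],[1,-0.34,0,0,0,0,85],[1,-0.34,0,0,0,0,85],[0,0,0,0,0,0,85],[0,0,0,0,0,0,85]]]'
python3 - <<'E'
from h import *
import pickle
s=sense();a=capture('wrist');cv2.imwrite('pics/w1.png',a);pickle.dump(s,open('w1.pkl','wb'))
E
python3 -m crank '[[[1,-0.34,0.2,0,0,0,85],[1,-0.34,0.2,0,0,0,85],[1,-0.34,0.2,0,0,0,85],[1,-0.34,0.2,0,0,0,85],[1,-0.34,0.2,0,0,0,85],[0.9,-0.34,0.2,0,0,0,85],[0,0,0,0,0,0,85],[0,0,0,0,0,0,85]]]'
python3 - <<'E'
from h import *
import pickle
s=sense();a=capture('wrist');cv2.imwrite('pics/w2.png',a);pickle.dump(s,open('w2.pkl','wb'))
b=cv2.imread('pics/w1.png');cv2.imwrite('pics/w12.png',np.vstack([b[:300],a[:300]]))
print(s['eef_pos'],s['time_s'])
E
```

```text
time_s: 0.95
eef_pos: [382.3, -320.2, 291.4]
ee_rot: [-0.0, 0.974, 0.227, -0.0]
force: [0.6, 0.4, 0.8]
grip_width: 0.999
grip_force: 0.0
time_s: 1.75
eef_pos: [493.5, -208.9, 291.0]
ee_rot: [-0.0, 0.974, 0.228, -0.0]
force: [-0.1, -0.6, 0.9]
grip_width: 0.997
grip_force: 0.0
time_s: 2.6
eef_pos: [602.8, -98.8, 261.1]
ee_rot: [-0.0, 0.974, 0.227, -0.0]
force: [-1.7, -0.6, 0.3]
grip_width: 0.992
grip_force: 0.0
[602.84713281 -98.76840145 261.13721903] 2.6
```

View pics/w12.png

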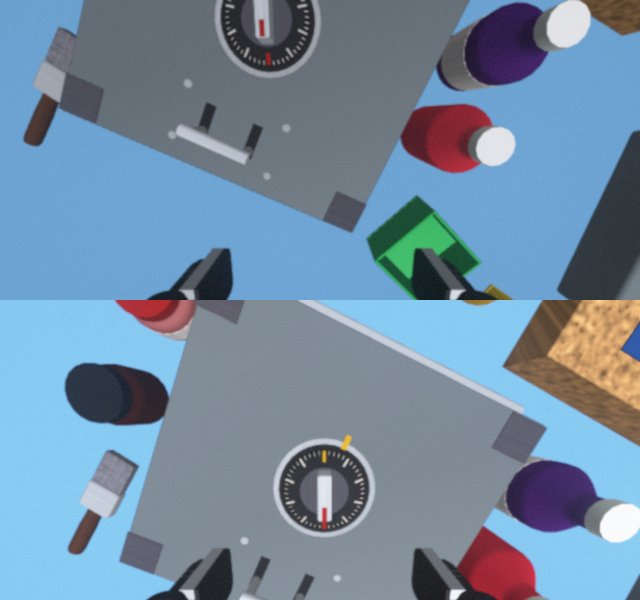

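The upper picture shows the handle bar from (177,130) to (250,157) and the red mark at (268,58). The lower one shows the dial centre at (324,188), the red mark at (324,216), yellow 50 at (324,157) and the index at (347,142). The bar is nearly parallel to tool x.

Run:
```python
from h import *
import pickle
def cents(m,lo,hi,x0,y0,x1,y1):
    k=np.zeros(m.shape[:2],np.uint8);k[y0:y1,x0:x1]=cv2.inRange(cv2.cvtColor(m,cv2.COLOR_BGR2HSV),lo,hi)[y0:y1,x0:x1]
    n,_,st,c=cv2.connectedComponentsWithStats(k);return [(c[i].round(1).tolist(),int(st[i,4])) for i in range(1,n) if st[i,4]>5],k
T={n:toolT(pickle.load(open(n+'.pkl','rb'))) for n in('w1','w2')}
I={n:cv2.imread(f'pics/{n}.png') for n in T}
box={'w1':(200,0,340,90),'w2':(260,120,390,250)}
for n in T:
    print(n,'yel',cents(I[n],(18,90,90),(35,255,255),*box[n])[0])
    h1,_=cents(I[n],(0,110,70),(10,255,255),*box[n]);h2,_=cents(I[n],(170,110,70),(180,255,255),*box[n]);print('red',h1,h2)
    g=cents(I[n],(0,0,185),(180,60,255),*box[n])[1]
    print('white',[x for x in cents(I[n],(0,0,185),(180,60,255),*box[n])[0] if x[1]>60])
bx={'w1':(170,115,262,170),'w2':(230,240,330,300)}
for n in ('w1',):
    cs,k=cents(I[n],(0,0,165),(180,70,255),*bx[n]);print('bolt',cs,cv2.minAreaRect(cv2.findNonZero(k)))
# dial dark disc
for n in T:
    k=cv2.inRange(cv2.cvtColor(I[n],cv2.COLOR_BGR2GRAY),0,75);x0,y0,x1,y1=box[n];z=np.zeros_like(k);z[y0:y1,x0:x1]=k[y0:y1,x0:x1]
    c=max(cv2.findContours(z,0,2)[0],key=cv2.contourArea);e=cv2.fitEllipse(cv2.convexHull(c));print('disc',e,plane('wrist',*e[0],135.5,T[n]).round(1))
```

```text
w1 yel []
red [([261.2, 27.3], 41), ([268.2, 59.3], 39)] [([263.0, 27.5], 6), ([267.3, 54.8], 19), ([267.3, 62.7], 9)]
white [([261.4, 13.6], 316)]
w2 yel [([345.7, 142.4], 96), ([324.0, 156.1], 62)]
red [([324.0, 218.7], 50)] [([324.4, 227.7], 7)]
white [([322.6, 185.3], 1371), ([324.4, 195.8], 550)]
bolt [([209.4, 143.6], 846)] ((208.92498779296875, 143.06703186035156), (80.73377227783203, 15.111181259155273), 19.916404724121094)
disc ((267.2554016113281, 18.239505767822266), (92.37898254394531, 105.56159210205078), 169.0977020263672) [ 604.9 -100.4  135.5]
disc ((323.7314758300781, 187.7708740234375), (85.4180679321289, 87.87411499023438), 87.30035400390625) [606.8 -98.4 135.5]
```

Run:
```python
from h import *
import pickle
T={n:toolT(pickle.load(open(n+'.pkl','rb'))) for n in('w1','w2')}
d=plane('wrist',323.7,187.8,135.5,T['w2'])
ang=lambda p,q:np.degrees(np.arctan2(*(p-q)[1::-1]))
i=plane('wrist',345.7,142.4,127,T['w2']);y=plane('wrist',324,156.1,135.5,T['w2']);r=plane('wrist',324,220,135.5,T['w2'])
print('idx',ang(i,d),'yel',ang(y,d),'red',ang(r,d),'y-r',ang(y,r))
b=plane('wrist',209,143.3,162,T['w1']);print('bolt',b, 'dir bolt->dial',ang(d,b),np.linalg.norm((d-b)[:2]))
print('bar ends',(e:=[plane('wrist',*p,162,T['w1']) for p in((177,131),(251,158))]),ang(e[1],e[0])+90)
print('bolt tri',tri([ray('wrist',209,143.3,T['w1']),ray('top',375,231),ray('side',361,168)]),'dial tri',tri([ray('wrist',323.7,187.8,T['w2']),ray('wrist',267.3,18.2,T['w1']),ray('top',370,182),ray('side',321,170)]))
```

```text
idx -0.06874369482608914 yel 25.84437738650864 red -153.10945214429762 y-r 26.386937719959185
bolt [ 488.02963587 -100.57561346  162.        ] dir bolt->dial 1.0741778457880138 118.79607944380061
bar ends [array([485.61688778, -71.91348951, 162.        ]), array([ 492.46683161, -138.64808561,  162.        ])] 5.8605759184085
bolt tri [ 488.03813503 -102.74746442  161.51716889] dial tri [604.78520954 -99.43771095 131.10505918]
```

```bash
python3 -m crank '[[[0.08,0.06,0.7,0,0,0,40],[0,0,0.7,0,0,0,40],[0,0,0.7,0,0,0,40],[0,0,0.7,0,0,0,40],[0,0,0.7,0,0,0,40],[0,0,0.7,0,0,0,40],[0,0,0.5,0,0,0,40],[0,0,0,0,0,0,40]]]' 40
python3 -m crank '[[[0,0,0.05,0,0,0,30],[0,0,0,0,0,0,20],[0,0,0,0,0,0,5],[0,0,0,0,0,0,5],[0,0,0,0,0,0,5],[0,0,0,0,0,0,5],[0,0,0,0,0,0,5],[0,0,0,0,0,0,5]]]' 40
python3 - <<'E'
from h import *
s=sense();print(s['eef_pos'],s['ee_rot'],s['wrist_torque'],s['grip_force'],s['grip_width'],s['joints'])
cv2.imwrite('pics/g.png',np.vstack([capture('wrist')[100:]]))
E
```

```text
time_s: 3.45
eef_pos: [604.7, -99.1, 142.5]
ee_rot: [-0.001, 0.974, 0.227, -0.001]
force: [-0.8, -0.5, 0.3]
grip_width: 0.47
grip_force: 0.0
time_s: 4.25
eef_pos: [606.1, -98.9, 143.3]
ee_rot: [0.001, 0.974, 0.227, 0.001]
force: [0.7, -4.3, 5.2]
grip_width: 0.13
grip_force: 43.6
[606.12269269 -98.91735217 143.26074593] [7.23373950e-04 9.73811384e-01 2.27355396e-01 6.23673086e-04] [-0.64456096 -0.06583356  0.07254497] 43.5847932100296 0.12955750154581702 [-3.52069643e-01  5.81186697e-01  1.33029790e+00 -5.56260361e-04
  1.22827114e+00  7.60190631e-01]
```

View pics/g.png

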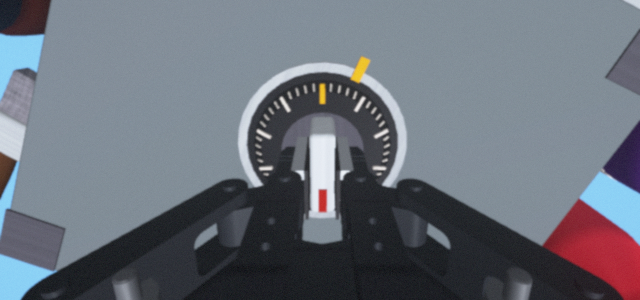

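The grip on the bar is good. Index tip at (358,78) and yellow 50 mark at (322,94), in cropped rows. Calculating the reading.

Run:
```python
from h import *
s=sense();T=toolT(s);d=np.array([606.1,-98.9])
a=cv2.cvtColor(cv2.imread('pics/g.png'),cv2.COLOR_BGR2HSV);k=cv2.inRange(a,(18,90,90),(35,255,255));k[:,:300]=0;k[:,400:]=0;k[130:]=0
n,_,st,c=cv2.connectedComponentsWithStats(k)
ang=lambda p,q:np.degrees(np.arctan2(p[1]-q[1],p[0]-q[0]))
g=cv2.cvtColor(cv2.imread('pics/g.png'),cv2.COLOR_BGR2GRAY)
for i in range(1,n):
    if st[i,4]>20:
        for z in(127,135.5):
            p=plane('wrist',c[i][0],c[i][1]+100,z,T);print(c[i],z,p.round(1),ang(p,d),np.linalg.norm(p[:2]-d))
for p in((360,103),(284,104),(381,134),(263,133)):
    q=plane('wrist',p[0],p[1]+100,135.5,T);print(p,q.round(1),ang(q,d))
```

```text
[359.76666667  69.25555556] 127 [651.1 -98.7 127. ] 0.2411662432244971 44.97247567044429
[359.76666667  69.25555556] 135.5 [652.  -97.1 135.5] 2.2877495376408876 45.89343254054172
[321.98657718  93.4295302 ] 127 [630.5 -86.7 127. ] 26.529113183918682 27.27343258776272
[321.98657718  93.4295302 ] 135.5 [632.5 -85.7 135.5] 26.544551820363424 29.4974809184798
(360, 103) [ 636.6 -105.5  135.5] -12.152797995224674
(284, 104) [618.8 -70.7 135.5] 65.70632317150994
(381, 134) [ 626.4 -123.5  135.5] -50.43606388019503
(263, 133) [599.4 -67.4 135.5] 102.05828903896267
```

```bash
cat > st.py <<'E'
from h import *
s=sense();T=toolT(s);y=np.degrees(np.arctan2(T[1,0],T[0,0]))
print('t',s['time_s'],'yaw',round(y,2),'num',round((180+y-0.9)/3.6,2),'pos',s['eef_pos'].round(1),'F',np.round(s['force'],1),'tq',np.round(s['wrist_torque'],3),'tau6',round(s['tau'][5],3),'gw',round(s['grip_width'],3),'z',T[:3,2].round(3))
E
python3 st.py
python3 -m crank '[[[0,0,0,0,0,0.7,5],[0,0,0,0,0,0.7,5],[0,0,0,0,0,0.7,5],[0,0,0,0,0,0.7,5],[0,0,0,0,0,0.7,5],[0,0,0,0,0,0.7,5],[0,0,0,0,0,0.7,5],[0,0,0,0,0,0.7,5]]]'
python3 st.py
python3 -m crank '[[[0,0,0,0,0,0.8,5],[0,0,0,0,0,0.8,5],[0,0,0,0,0,0.8,5],[0,0,0,0,0,0.55,5],[0,0,0,0,0,0,5],[0,0,0,0,0,0,5],[0,0,0,0,0,0,5],[0,0,0,0,0,0,5]]]'
python3 st.py
python3 -c "
from h import *
cv2.imwrite('pics/g38.png',capture('wrist')[100:])"
```

```text
t 4.3 yaw 26.28 num 57.05 pos [606.1 -98.9 143.3] F [ 0.2 -4.2  5.6] tq [-0.621 -0.108  0.089] tau6 0.069 gw 0.127 z [ 0.002 -0.001 -1.   ]
time_s: 5.1
eef_pos: [606.3, -100.4, 143.3]
ee_rot: [0.002, 0.987, -0.163, 0.001]
force: [1.6, -10.5, 3.7]
grip_width: 0.128
grip_force: 43.4
t 5.1 yaw -18.77 num 44.54 pos [ 606.3 -100.4  143.3] F [  1.6 -10.5   3.7] tq [-1.849 -0.169  0.115] tau6 -1.163 gw 0.128 z [ 0.002 -0.004 -1.   ]
time_s: 5.9
eef_pos: [605.9, -101.1, 143.3]
ee_rot: [0.002, 0.933, -0.36, 0.001]
force: [-1.1, -14.1, 4.5]
grip_width: 0.125
grip_force: 43.5
t 5.9 yaw -42.17 num 38.03 pos [ 605.9 -101.1  143.3] F [ -1.1 -14.1   4.5] tq [-2.273  0.155 -0.022] tau6 -0.046 gw 0.125 z [ 0.001 -0.005 -1.   ]
```

View pics/g38.png

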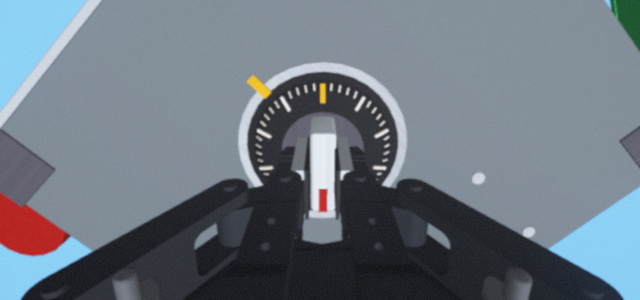

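The index sits just past the 40 mark toward 30, so the dial reads about 38. I relieve the side load, then turn left to 61.

```bash
python3 -m crank '[[[0.07,0.07,0,0,0,0,5],[0,0,0,0,0,-0.8,5],[0,0,0,0,0,-0.8,5],[0,0,0,0,0,-0.8,5],[0,0,0,0,0,-0.8,5],[0,0,0,0,0,-0.8,5],[0,0,0,0,0,-0.8,5],[0,0,0,0,0,-0.8,5]]]'
python3 st.py
python3 -m crank '[[[0,0,0,0,0,-0.8,5],[0,0,0,0,0,-0.8,5],[0,0,0,0,0,-0.8,5],[0,0,0,0,0,-0.8,5],[0,0,0,0,0,-0.8,5],[0,0,0,0,0,-0.8,5],[0,0,0,0,0,0,5],[0,0,0,0,0,0,5]]]'
python3 st.py
```

```text
time_s: 6.75
eef_pos: [606.3, -99.9, 143.2]
ee_rot: [-0.001, 1.0, 0.026, 0.001]
force: [-0.2, 2.6, 6.2]
grip_width: 0.128
grip_force: 43.7
t 6.75 yaw 2.95 num 50.57 pos [606.3 -99.9 143.2] F [-0.2  2.6  6.2] tq [ 0.584 -0.249 -0.098] tau6 1.384 gw 0.128 z [ 0.002  0.002 -1.   ]
time_s: 7.55
eef_pos: [605.8, -98.7, 143.1]
ee_rot: [-0.002, 0.936, 0.351, 0.001]
force: [-2.1, 7.6, 7.4]
grip_width: 0.127
grip_force: 43.9
t 7.55 yaw 41.15 num 61.18 pos [605.8 -98.7 143.1] F [-2.1  7.6  7.4] tq [1.319 0.255 0.146] tau6 0.006 gw 0.127 z [-0.     0.004 -1.   ]
```

```bash
python3 -m crank '[[[0,0,0,0,0,0.5,5],[0,0,0,0,0,0.5,5],[0,0,0,0,0,0.5,5],[0,0,0,0,0,0.5,5],[0,0,0,0,0,0.5,5],[0,0,0,0,0,0.2,5],[0,0,0,0,0,0,5],[0,0,0,0,0,0,5]]]'
python3 st.py
for i in 1; do python3 -m crank '[[[0,0,0,0,0,0.05,5],[0,0,0,0,0,0.05,5],[0,0,0,0,0,0.05,5],[0,0,0,0,0,0.05,5],[0,0,0,0,0,0.05,5],[0,0,0,0,0,0.05,5],[0,0,0,0,0,0.05,5],[0,0,0,0,0,0.05,5]]]' >/dev/null; python3 st.py; done
```

```text
time_s: 8.35
eef_pos: [606.2, -99.3, 143.1]
ee_rot: [-0.001, 0.986, 0.169, 0.001]
force: [0.9, 4.9, 6.4]
grip_width: 0.125
grip_force: 43.7
t 8.35 yaw 19.5 num 55.17 pos [606.2 -99.3 143.1] F [0.9 4.9 6.4] tq [ 0.97  -0.183 -0.075] tau6 -0.065 gw 0.125 z [ 0.001  0.003 -1.   ]
t 9.15 yaw 16.3 num 54.28 pos [606.2 -99.4 143.1] F [0.6 5.4 7. ] tq [ 0.833 -0.214  0.094] tau6 -0.022 gw 0.128 z [ 0.001  0.002 -1.   ]
```

```bash
cat > tq.py <<'E'
import sys
from h import *
n=int(sys.argv[1]) if len(sys.argv)>1 else 6
L=[];Y=[];F=[];C=[]
for i in range(n):
    s=sense();T=toolT(s);L.append(s['wrist_torque'][2]);Y.append(np.degrees(np.arctan2(T[1,0],T[0,0])));C.append(s['tau'][5]);F.append(s['force'])
    if i<n-1:capture('wrist')
print('t',round(s['time_s'],2),'tz',np.round(L,3),'mean',round(np.mean(L),3),'tau6',np.round(np.mean(C),3),'yaw',np.round(np.mean(Y),2),'num',round((180+np.mean(Y)-0.9)/3.6,2),'F',np.mean(F,0).round(1))
E
python3 tq.py 7
```

```text
t 9.45 tz [ 0.094  0.047 -0.029 -0.033  0.002 -0.05   0.036] mean 0.01 tau6 0.025 yaw 16.31 num 54.28 F [1.  4.6 6.2]
```

```bash
python3 -m crank '[[[0,0,0,0,0,0.05,5],[0,0,0,0,0,0.05,5],[0,0,0,0,0,0.05,5],[0,0,0,0,0,0.05,5],[0,0,0,0,0,0.05,5],[0,0,0,0,0,0.05,5],[0,0,0,0,0,0.05,5],[0,0,0,0,0,0.05,5]]]' >/dev/null; python3 tq.py 4
python3 -m crank '[[[0,0,0,0,0,0.05,5],[0,0,0,0,0,0.05,5],[0,0,0,0,0,0.05,5],[0,0,0,0,0,0.05,5],[0,0,0,0,0,0.05,5],[0,0,0,0,0,0.05,5],[0,0,0,0,0,0.05,5],[0,0,0,0,0,0.05,5]]]' >/dev/null; python3 tq.py 4
```

```text
t 10.4 tz [-0.03   0.045 -0.004 -0.01 ] mean 0.0 tau6 0.003 yaw 13.1 num 53.39 F [1.2 4.5 5.5]
t 11.35 tz [ 0.049  0.022  0.034 -0.017] mean 0.022 tau6 0.025 yaw 9.9 num 52.5 F [0.6 3.9 5.5]
```

```bash
python3 -m crank '[[[0,0,0,0,0,0.05,5],[0,0,0,0,0,0.05,5],[0,0,0,0,0,0.05,5],[0,0,0,0,0,0.05,5],[0,0,0,0,0,0.05,5],[0,0,0,0,0,0.05,5],[0,0,0,0,0,0.05,5],[0,0,0,0,0,0.05,5]]]' >/dev/null; python3 tq.py 4
python3 -m crank '[[[0,0,0,0,0,0.05,5],[0,0,0,0,0,0.05,5],[0,0,0,0,0,0.05,5],[0,0,0,0,0,0.05,5],[0,0,0,0,0,0.05,5],[0,0,0,0,0,0.05,5],[0,0,0,0,0,0.05,5],[0,0,0,0,0,0.05,5]]]' >/dev/null; python3 tq.py 4
python3 -m crank '[[[0,0,0,0,0,0.05,5],[0,0,0,0,0,0.05,5],[0,0,0,0,0,0.05,5],[0,0,0,0,0,0.05,5],[0,0,0,0,0,0.05,5],[0,0,0,0,0,0.05,5],[0,0,0,0,0,0.05,5],[0,0,0,0,0,0.05,5]]]' >/dev/null; python3 tq.py 4
```

```text
t 12.3 tz [0.085 0.047 0.037 0.039] mean 0.052 tau6 0.028 yaw 6.7 num 51.61 F [1.1 3.5 5.8]
t 13.25 tz [ 0.053  0.056 -0.007 -0.005] mean 0.024 tau6 0.031 yaw 3.49 num 50.72 F [1.  2.5 6. ]
t 14.2 tz [0.101 0.125 0.127 0.09 ] mean 0.111 tau6 0.092 yaw 0.3 num 49.83 F [1.1 2.2 5. ]
```

```bash
python3 -m crank '[[[0,0,0,0,0,0.05,5],[0,0,0,0,0,0.05,5],[0,0,0,0,0,0.05,5],[0,0,0,0,0,0.05,5],[0,0,0,0,0,0.05,5],[0,0,0,0,0,0.05,5],[0,0,0,0,0,0.05,5],[0,0,0,0,0,0.05,5]]]' >/dev/null; python3 tq.py 4
python3 -m crank '[[[0,0,0,0,0,0.05,5],[0,0,0,0,0,0.05,5],[0,0,0,0,0,0.05,5],[0,0,0,0,0,0.05,5],[0,0,0,0,0,0.05,5],[0,0,0,0,0,0.05,5],[0,0,0,0,0,0.05,5],[0,0,0,0,0,0.05,5]]]' >/dev/null; python3 tq.py 4
```

```text
t 15.15 tz [0.184 0.202 0.172 0.2  ] mean 0.19 tau6 0.197 yaw -2.89 num 48.95 F [1.7 2.3 5. ]
t 16.1 tz [0.241 0.214 0.158 0.194] mean 0.202 tau6 0.205 yaw -6.09 num 48.06 F [1.3 1.3 5.1]
```

```bash
python3 -m crank '[[[0,0,0,0,0,0.05,5],[0,0,0,0,0,0.05,5],[0,0,0,0,0,0.05,5],[0,0,0,0,0,0.05,5],[0,0,0,0,0,0.05,5],[0,0,0,0,0,0.05,5],[0,0,0,0,0,0.05,5],[0,0,0,0,0,0.05,5]]]' >/dev/null; python3 tq.py 4
python3 -m crank '[[[0,0,0,0,0,0.05,5],[0,0,0,0,0,0.05,5],[0,0,0,0,0,0.05,5],[0,0,0,0,0,0.05,5],[0,0,0,0,0,0.05,5],[0,0,0,0,0,0,5],[0,0,0,0,0,0,5],[0,0,0,0,0,0,5]]]' >/dev/null; python3 tq.py 4
```

```text
t 17.05 tz [0.219 0.281 0.177 0.245] mean 0.23 tau6 0.214 yaw -9.29 num 47.17 F [1.2 0.8 5.3]
t 18.0 tz [0.192 0.208 0.229 0.18 ] mean 0.202 tau6 0.199 yaw -11.28 num 46.62 F [0.7 0.6 5. ]
```

```bash
python3 -m crank '[[[0,0,0,0,0,0.04,5],[0,0,0,0,0,0.04,5],[0,0,0,0,0,0.04,5],[0,0,0,0,0,0,5],[0,0,0,0,0,0,5],[0,0,0,0,0,0,5],[0,0,0,0,0,0,5],[0,0,0,0,0,0,5]]]' >/dev/null; python3 tq.py 3
python3 -m crank '[[[0,0,0,0,0,0.04,5],[0,0,0,0,0,0.04,5],[0,0,0,0,0,0,5],[0,0,0,0,0,0,5],[0,0,0,0,0,0,5],[0,0,0,0,0,0,5],[0,0,0,0,0,0,5],[0,0,0,0,0,0,5]]]' >/dev/null; python3 tq.py 4
```

```text
t 18.9 tz [0.185 0.236 0.244] mean 0.222 tau6 0.205 yaw -12.24 num 46.35 F [0.9 0.3 5.3]
t 19.85 tz [0.228 0.194 0.228 0.227] mean 0.219 tau6 0.205 yaw -12.88 num 46.17 F [0.7 0.2 5.5]
```

```bash
python3 -m crank '[[[0,0,0,0,0,0.04,5],[0,0,0,0,0,0.04,5],[0,0,0,0,0,0,5],[0,0,0,0,0,0,5],[0,0,0,0,0,0,5],[0,0,0,0,0,0,5],[0,0,0,0,0,0,5],[0,0,0,0,0,0,5]]]' >/dev/null; python3 tq.py 3
python3 -m crank '[[[0,0,0,0,0,0.04,5],[0,0,0,0,0,0.02,5],[0,0,0,0,0,0,5],[0,0,0,0,0,0,5],[0,0,0,0,0,0,5],[0,0,0,0,0,0,5],[0,0,0,0,0,0,5],[0,0,0,0,0,0,5]]]' >/dev/null; python3 tq.py 4
```

```text
t 20.75 tz [0.213 0.214 0.191] mean 0.206 tau6 0.205 yaw -13.52 num 45.99 F [1.3 0.6 5.3]
t 21.7 tz [0.234 0.223 0.23  0.264] mean 0.238 tau6 0.217 yaw -14.0 num 45.86 F [ 0.8 -0.   5.5]
```

```bash
python3 -m crank '[[[0,0,0,0,0,0.03,5],[0,0,0,0,0,0.03,5],[0,0,0,0,0,0,5],[0,0,0,0,0,0,5],[0,0,0,0,0,0,5],[0,0,0,0,0,0,5],[0,0,0,0,0,0,5],[0,0,0,0,0,0,5]]]' >/dev/null; python3 tq.py 4
```

```text
t 22.65 tz [0.205 0.254 0.253 0.224] mean 0.234 tau6 0.212 yaw -14.48 num 45.73 F [0.9 0.  5.6]
```

```bash
python3 -m crank '[[[0,0,0,0,0,0.04,5],[0,0,0,0,0,0.04,5],[0,0,0,0,0,0,5],[0,0,0,0,0,0,5],[0,0,0,0,0,0,5],[0,0,0,0,0,0,5],[0,0,0,0,0,0,5],[0,0,0,0,0,0,5]]]' >/dev/null; python3 tq.py 3
```

```text
t 23.55 tz [0.125 0.204 0.191] mean 0.174 tau6 0.205 yaw -15.12 num 45.55 F [0.9 0.3 5.1]
```

```bash
python3 -m crank '[[[0,0,0,0,0,0.04,5],[0,0,0,0,0,0.02,5],[0,0,0,0,0,0,5],[0,0,0,0,0,0,5],[0,0,0,0,0,0,5],[0,0,0,0,0,0,5],[0,0,0,0,0,0,5],[0,0,0,0,0,0,5]]]' >/dev/null; python3 tq.py 3
```

```text
t 24.45 tz [0.21  0.175 0.198] mean 0.194 tau6 0.217 yaw -15.6 num 45.42 F [0.8 0.4 4.9]
```

```bash
python3 -m crank '[[[0,0,0,0,0,0.04,5],[0,0,0,0,0,0.04,5],[0,0,0,0,0,0,5],[0,0,0,0,0,0,5],[0,0,0,0,0,0,5],[0,0,0,0,0,0,5],[0,0,0,0,0,0,5],[0,0,0,0,0,0,5]]]' >/dev/null; python3 tq.py 3
```

```text
t 25.35 tz [0.219 0.19  0.227] mean 0.212 tau6 0.205 yaw -16.24 num 45.24 F [1.  0.1 5.1]
```

```bash
python3 -m crank '[[[0,0,0,0,0,0.04,5],[0,0,0,0,0,0.04,5],[0,0,0,0,0,0,5],[0,0,0,0,0,0,5],[0,0,0,0,0,0,5],[0,0,0,0,0,0,5],[0,0,0,0,0,0,5],[0,0,0,0,0,0,5]]]' >/dev/null; python3 tq.py 3
```

```text
t 26.25 tz [0.227 0.202 0.225] mean 0.218 tau6 0.205 yaw -16.88 num 45.06 F [ 1.3 -0.3  4.9]
```

```bash
python3 -m crank '[[[0,0,0,0,0,0.04,5],[0,0,0,0,0,0.03,5],[0,0,0,0,0,0,5],[0,0,0,0,0,0,5],[0,0,0,0,0,0,5],[0,0,0,0,0,0,5],[0,0,0,0,0,0,5],[0,0,0,0,0,0,5]]]' >/dev/null; python3 tq.py 3
```

```text
t 27.15 tz [0.2   0.223 0.242] mean 0.222 tau6 0.211 yaw -17.44 num 44.9 F [ 0.3 -0.3  5.1]
```

```bash
python3 -m crank '[[[0,0,0,0,0,0.04,5],[0,0,0,0,0,0.02,5],[0,0,0,0,0,0,5],[0,0,0,0,0,0,5],[0,0,0,0,0,0,5],[0,0,0,0,0,0,5],[0,0,0,0,0,0,5],[0,0,0,0,0,0,5]]]' >/dev/null; python3 tq.py 3
```

```text
t 28.05 tz [0.203 0.16  0.224] mean 0.196 tau6 0.217 yaw -17.92 num 44.77 F [ 0.8 -0.5  4.7]
```

```bash
python3 -m crank '[[[0,0,0,0,0,0.04,5],[0,0,0,0,0,0.03,5],[0,0,0,0,0,0,5],[0,0,0,0,0,0,5],[0,0,0,0,0,0,5],[0,0,0,0,0,0,5],[0,0,0,0,0,0,5],[0,0,0,0,0,0,5]]]' >/dev/null; python3 tq.py 3
```

```text
t 28.95 tz [0.209 0.213 0.188] mean 0.203 tau6 0.203 yaw -18.48 num 44.62 F [ 0.2 -0.7  5.5]
```

```bash
python3 -m crank '[[[0,0,0,0,0,0.04,5],[0,0,0,0,0,0.02,5],[0,0,0,0,0,0,5],[0,0,0,0,0,0,5],[0,0,0,0,0,0,5],[0,0,0,0,0,0,5],[0,0,0,0,0,0,5],[0,0,0,0,0,0,5]]]' >/dev/null; python3 tq.py 3
```

```text
t 29.85 tz [0.219 0.262 0.173] mean 0.218 tau6 0.21 yaw -18.96 num 44.48 F [ 0.2 -0.5  5. ]
```

```bash
python3 -m crank '[[[0,0,0,0,0,0.04,5],[0,0,0,0,0,0.03,5],[0,0,0,0,0,0,5],[0,0,0,0,0,0,5],[0,0,0,0,0,0,5],[0,0,0,0,0,0,5],[0,0,0,0,0,0,5],[0,0,0,0,0,0,5]]]' >/dev/null; python3 tq.py 3
```

```text
t 30.75 tz [0.238 0.162 0.228] mean 0.209 tau6 0.206 yaw -19.52 num 44.33 F [ 0.2 -0.8  4.3]
```

```bash
python3 -m crank '[[[0,0,0,0,0,0.04,5],[0,0,0,0,0,0.02,5],[0,0,0,0,0,0,5],[0,0,0,0,0,0,5],[0,0,0,0,0,0,5],[0,0,0,0,0,0,5],[0,0,0,0,0,0,5],[0,0,0,0,0,0,5]]]' >/dev/null; python3 tq.py 3
```

```text
t 31.65 tz [0.208 0.257 0.229] mean 0.232 tau6 0.241 yaw -20.0 num 44.19 F [ 0.8 -0.9  5.2]
```

```bash
python3 -m crank '[[[0,0,0,0,0,0.04,5],[0,0,0,0,0,0,5],[0,0,0,0,0,0,5],[0,0,0,0,0,0,5],[0,0,0,0,0,0,5],[0,0,0,0,0,0,5],[0,0,0,0,0,0,5],[0,0,0,0,0,0,5]]]' >/dev/null; python3 tq.py 4
```

```text
t 32.6 tz [0.286 0.25  0.218 0.245] mean 0.25 tau6 0.256 yaw -20.32 num 44.11 F [ 0.1 -0.7  5.1]
```

```bash
python3 -m crank '[[[0,0,0,0,0,0.02,5],[0,0,0,0,0,0,5],[0,0,0,0,0,0,5],[0,0,0,0,0,0,5],[0,0,0,0,0,0,5],[0,0,0,0,0,0,5],[0,0,0,0,0,0,5],[0,0,0,0,0,0,5]]]' >/dev/null; python3 tq.py 4
```

```text
t 33.55 tz [0.299 0.328 0.233 0.223] mean 0.271 tau6 0.273 yaw -20.48 num 44.06 F [ 0.1 -1.   5.1]
```

The torque has risen clearly above its plateau, so the dial is at its firm end at about 44. Releasing it and going to the bolt handle.

```bash
python3 -m crank '[[[0,0,0,0,0,0,40],[0,0,0,0,0,0,40],[0,0,-0.5,0,0,0,40],[0,0,-1,0,0,0,40],[0,0,-1,0,0,0,40],[0,0,-0.7,0,0,0,40],[-0.866,0.336,0,0,0,0,40],[-0.866,0.336,0,0,0,0,40]]]'
python3 -m crank '[[[-0.866,0.336,0,0,0,0,40],[-0.866,0.336,0,0,0,0,40],[-0.866,0.336,0,0,0,0,40],[0,0,0,0,0,-1,40],[0,0,0,0,0,-1,40],[0,0,0,0,0,-1,40],[0,0,0,0,0,-1,40],[0,0,0,0,0,-1,40]]]'>/dev/null
python3 -m crank '[[[0,0,0,0,0,-1,40],[0,0,0,0,0,-1,40],[0,0,0,0,0,-1,40],[0,0,0,0,0,-1,40],[0,0,0,0,0,-1,40],[0,0,0,0,0,-1,40],[0,0,0,0,0,-1,40],[0,0,0,0,0,-1,40]]]'>/dev/null
python3 -m crank '[[[0,0,0,0,0,-1,40],[0,0,0,0,0,0,40],[0,0,0,0,0,0,40],[0,0,0,0,0,0,40],[0,0,0,0,0,0,40],[0,0,0,0,0,0,40],[0,0,0,0,0,0,40],[0,0,0,0,0,0,40]]]'
python3 st.py
python3 - <<'E'
from h import *
import pickle
s=sense();a=capture('wrist');cv2.imwrite('pics/b1.png',a);pickle.dump(s,open('b1.pkl','wb'))
E
```

```text
time_s: 34.35
eef_pos: [559.0, -101.3, 223.5]
ee_rot: [0.0, 0.984, -0.178, 0.001]
force: [0.2, 0.2, 0.2]
grip_width: 0.463
grip_force: 0.0
time_s: 36.75
eef_pos: [489.7, -102.3, 222.5]
ee_rot: [-0.0, 0.698, 0.716, 0.0]
force: [0.2, -0.2, 0.3]
grip_width: 0.467
grip_force: 0.0
t 36.75 yaw 91.47 num 75.16 pos [ 489.7 -102.3  222.5] F [ 0.2 -0.2  0.3] tq [ 0.011 -0.016 -0.016] tau6 0.006 gw 0.467 z [-0.  0. -1.]
```

View pics/b1.png

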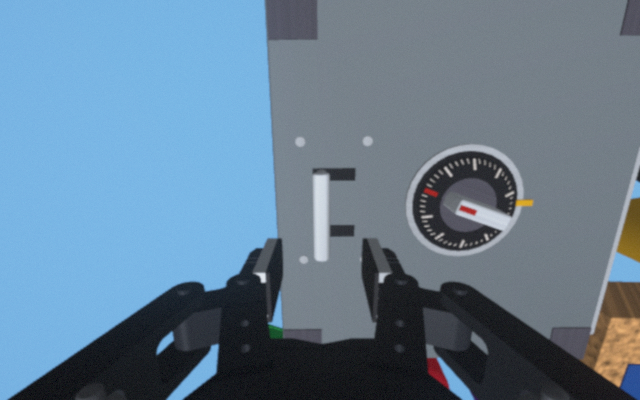

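The handle bar runs vertically from (320,172) to (321,261) with its centre near (321,216), between the open fingers but some way toward tool x.

Run:
```python
from h import *
import pickle
s=pickle.load(open('b1.pkl','rb'));T=toolT(s)
for p in((320,172),(321,261),(321,216.5),(465,200)):
    q=plane('wrist',*p,162 if p[0]<400 else 135.5,T);print(p,q.round(1),'tool',((np.linalg.inv(T)@np.append(q,1))[:3]/25).round(2))
T1=toolT(pickle.load(open('w1.pkl','rb')))
print(tri([ray('wrist',209,143.3,T1),ray('wrist',321,216.5,T)]))
```

```text
(320, 172) [487.4 -71.4 162. ] tool [ 1.24 -0.06  2.42]
(321, 261) [ 489.8 -137.5  162. ] tool [-1.41 -0.03  2.42]
(321, 216.5) [ 488.9 -103.1  162. ] tool [-0.03 -0.03  2.42]
(465, 200) [601.3 -95.7 135.5] tool [0.15 4.47 3.48]
[ 489.09909527 -101.66038717  165.7522881 ]
```

```bash
python3 -m crank '[[[0,0,0.8,0,0,0,40],[0,0,0.8,0,0,0,40],[0,0,0.8,0,0,0,40],[0,0,0.6,0,0,0,40],[0,0,0,0,0,0,5],[0,0,0,0,0,0,5],[0,0,0,0,0,0,5],[0,0,0,0,0,0,5]]]' 50
python3 st.py
python3 -m crank '[[[0,0,0,0,0,0,5],[0,0.11,0,0,0,0,5],[0,0.11,0,0,0,0,5],[0,0.11,0,0,0,0,5],[0,0.11,0,0,0,0,5],[0,0.11,0,0,0,0,5],[0,0.11,0,0,0,0,5],[0,0.11,0,0,0,0,5]]]'
python3 st.py
```

```text
time_s: 37.6
eef_pos: [489.9, -102.4, 148.3]
ee_rot: [0.0, 0.698, 0.716, 0.0]
force: [-1.4, 0.5, 1.5]
grip_width: 0.116
grip_force: 48.9
t 37.6 yaw 91.49 num 75.17 pos [ 489.9 -102.4  148.3] F [-1.4  0.5  1.5] tq [0.096 0.276 0.087] tau6 0.086 gw 0.116 z [ 0.001 -0.    -1.   ]
time_s: 38.4
eef_pos: [509.4, -101.7, 147.8]
ee_rot: [0.0, 0.698, 0.716, 0.0]
force: [-7.1, 1.1, 6.9]
grip_width: 0.118
grip_force: 49.5
t 38.4 yaw 91.49 num 75.17 pos [ 509.4 -101.7  147.8] F [-7.1  1.1  6.9] tq [0.276 1.294 0.115] tau6 0.053 gw 0.118 z [ 0.  0. -1.]
```

```bash
python3 -m crank '[[[0,0.08,0,0,0,0,5],[0,0,0,0,0,0,5],[0,0,0,0,0,0,5],[0,0,0,0,0,0,5],[0,0,0,0,0,0,5],[0,0,0,0,0,0,5],[0,0,0,0,0,0,5],[0,0,0,0,0,0,5]]]'>/dev/null
python3 st.py
python3 -m crank '[[[0,0.09,-0.39,0,0,0,5],[0,0.09,-0.39,0,0,0,5],[0,0.12,-0.38,0,0,0,5],[0,0.12,-0.38,0,0,0,5],[0,0.16,-0.37,0,0,0,5],[0,0.16,-0.37,0,0,0,5],[0,0.19,-0.35,0,0,0,5],[0,0.19,-0.35,0,0,0,5]]]'
python3 st.py
```

```text
t 39.2 yaw 91.51 num 75.17 pos [ 509.5 -101.6  147.3] F [-13.   -0.2   8.2] tq [0.032 2.072 0.087] tau6 0.09 gw 0.123 z [-0.005  0.001 -1.   ]
time_s: 40.0
eef_pos: [535.2, -100.7, 221.0]
ee_rot: [-0.005, 0.698, 0.716, -0.004]
force: [-21.1, 0.5, 4.7]
grip_width: 0.115
grip_force: 48.8
t 40.0 yaw 91.49 num 75.17 pos [ 535.2 -100.7  221. ] F [-21.1   0.5   4.7] tq [0.073 3.756 0.132] tau6 0.038 gw 0.115 z [-0.013  0.002 -1.   ]
```

```bash
python3 -m crank '[[[0,0.17,-0.34,0,0,0,5],[0,0.18,-0.34,0,0,0,5],[0,0.22,-0.32,0,0,0,5],[0,0.23,-0.32,0,0,0,5],[0,0.25,-0.3,0,0,0,5],[0,0.26,-0.29,0,0,0,5],[0,0.28,-0.27,0,0,0,5],[0,0.28,-0.27,0,0,0,5]]]'
python3 st.py
```

```text
time_s: 40.8
eef_pos: [584.1, -99.1, 283.7]
ee_rot: [-0.003, 0.698, 0.716, -0.002]
force: [-13.0, 3.7, 6.4]
grip_width: 0.115
grip_force: 49.2
t 40.8 yaw 91.5 num 75.17 pos [584.1 -99.1 283.7] F [-13.    3.7   6.4] tq [0.68  2.274 0.066] tau6 -0.003 gw 0.115 z [-0.006  0.002 -1.   ]
```

```bash
python3 -m crank '[[[0,-0.08,0,0,0,0,5],[0,0,0,0,0,0,5],[0,0,0,0,0,0,20],[0,0,0,0,0,0,20],[0,0,-0.3,0,0,0,22],[0,0,-0.6,0,0,0,22],[0,0,-1,0,0,0,22],[0,0,-1,0,0,0,22]]]'
python3 -m crank '[[[0,-0.5,-0.5,0,0,0,22],[0,-0.5,-0.5,0,0,0,22],[0,0,0,0,0,0,22],[0,0,0,0,0,0,22],[0,0,0,0,0,0,22],[0,0,0,0,0,0,22],[0,0,0,0,0,0,22],[0,0,0,0,0,0,22]]]'
python3 st.py
python3 - <<'E'
from h import *
cv2.imwrite('pics/end.png',np.vstack([capture('side')[60:340],capture('top')[60:340]]))
E
```

```text
time_s: 41.6
eef_pos: [583.7, -100.0, 357.0]
ee_rot: [0.0, 0.698, 0.716, 0.0]
force: [0.2, 0.5, 0.3]
grip_width: 0.255
grip_force: 0.0
time_s: 42.4
eef_pos: [558.8, -100.5, 380.5]
ee_rot: [-0.0, 0.698, 0.716, -0.0]
force: [0.4, 0.3, 0.1]
grip_width: 0.257
grip_force: 0.0
t 42.4 yaw 91.49 num 75.16 pos [ 558.8 -100.5  380.5] F [0.4 0.3 0.1] tq [-0.014  0.012 -0.001] tau6 0.0 gw 0.257 z [-0.001  0.    -1.   ]
```

View pics/end.png

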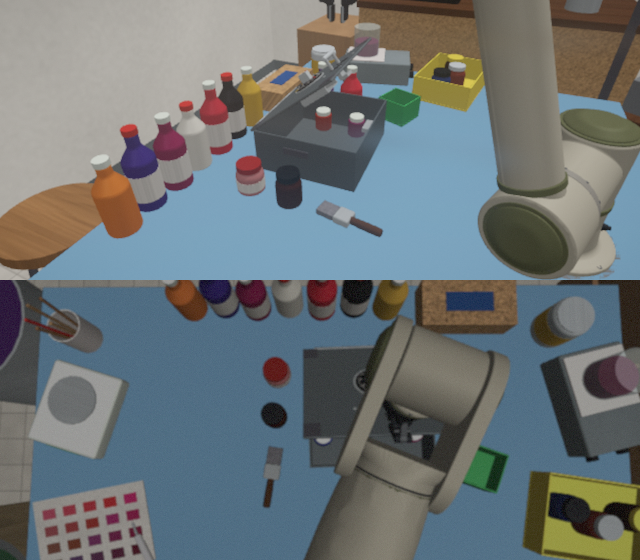

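The side view shows the lid standing open, with its edge running from (262,125) to (367,40). The jars, bottles, tub and brush are where they were, and the gripper is clear.

```bash
python3 -c "
from rig import *
print(finish_job())"
```

```text
the job is handed in; nothing more can be done
None
```

The strongbox is open and the job is handed in: the dial went to 38, 61 and its firm end near 44, the bolt was drawn about 20 mm, the lid stands at about 40° on its own, and in the last pictures everything around it looked unmoved; no verdict was returned.

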